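# Clamp a glued phone back in the holding press with its click-stop cap

### The arm

A 6-joint arm with a two-finger parallel gripper is mounted at the origin on a cart in front of the work surface, level with it; the furniture and walls round the work are solid. World frame = base frame: x ahead of the robot, y to its left, z up, the work surface at z = 0. Lengths are in mm, angles in rad, forces in N, time in s.
With the tool pointing down it reaches from about 375 to 900 mm from the base axis. Payload 3.1 kg.
Tool frame: the origin (TCP) lies on the front face of the gripper's body, between the roots of the fingers; the fingertips stand 70 mm ahead of it and the grasp point (between the pads) lies robot.grip_depth ahead of it (robot.grip_depth is the distance from the TCP to the grasp point, in mm); z points along the fingers, y is the line along which they close (so a half turn about z gives the same grasp; the last joint's range is limited). The gripper opens to 87 mm and grips with 3 to 60 N. Pads are 19 mm wide; open, the fingers measure 117 mm over their backs; the gripper's body (75 mm by 190 mm) begins 51 mm behind the grasp point.
Start: joints at [-1.464, 0.527, 1.433, -0, 1.181, -0.178], TCP at [176.227, -599.618, 292.248] pointing down, gripper open.
Joint ranges: [-3.08, 3.08], [-0.75, 2.2], [0.22, 2.44], [-1.43, 4.57], [0, 2.65], [-2.85, 2.85]. Speed limits (rad/s): [2.79, 2.79, 3.14, 3.14, 3.14, 3.14].

### API

Orientations are given as a 3x3 rotation matrix whose columns are the frame's x, y, z axes.
In Python, from bench import sensors, imaging, job, robot gives the robot as it stands. The module is installed in compiled form; this text tells all that it offers.
- The arm moves only by the shell command python3 -m creep 'ROWS' [FORCE]. ROWS is JSON, a list of rows, each an object with "dp": the shift along the tool's x, y, z each as a share of 20 mm, from -1 to 1, a list of three; "angular": the turn, a rotation vector about the tool's x, y, z each as a share of 4 degrees, from -1 to 1, a list of three; "grip": the closure, from 0 (fully open) to 1 (shut). A call has 1 to 5 rows; each row shifts and turns the commanded pose from where the row before left it, along the tool's axes as they then stand; what a row does not reach is not made up. A row lasts 1/12 s, in which the tool goes at most 41.7 mm and 7.16 degrees, less where a joint would pass 70% of its speed; a pose out of reach is approached as far as the arm can. A call with a number of a shift or a turn outside -1 to 1 is refused whole. A call with a gripper value outside its range is refused whole. The fingers move at their own pace and stop on an object; FORCE is the grip in N (left out, the last holds). Time passes only in rows, so rows that do not move let the fingers close. It gives the time, the measured TCP pose, the force, the opening and the grip force at its end, in the units of the state.
- sensors.observe(): the state, without advancing time (a new reading comes with each control period).
- imaging.snapshot(name): name is "scene" or "top" or "wrist"; returns the picture (480x640x3 uint8, red, green, blue); there is no depth.
- imaging.camera_model(name): a dict with "camera_matrix" (3x3 intrinsics, pixels), "T" (4x4, takes a point from camera to world coordinates); the wrist camera has in their place "mount" (4x4, takes a point from camera to tool coordinates, whose origin is the TCP and whose axes are the flange's). Camera axes: x right, y down, z forward; pixel columns grow to the right and rows downward; lengths in mm; the calibration is good to about 2 mm. The wrist camera is an equidistant fisheye: a pixel r from the principal point sees the ray r / f radians off the axis. A picture is of the moment at which its call begins: read the wrist's pose just before it. camera_model takes no time and is no camera call.
- job.finish_job(): hands the job in; it is judged then, once.
The state is a dict: "time": time; "q": joint angles; "qd": joint speeds; "joint_efforts": joint torques, N m; "tcp_pos": TCP position; "ee_rot": TCP orientation; "wrist_force": force on the tool from outside, world axes, zero at the start; "ft_torque": the same for the moment, N m; "finger_gap": opening from 0.0 (shut) to 1.0 (fully open); "gripper_force": force on a finger pad.
Only numpy, scipy, OpenCV 4.12 (cv2) and the standard library are available. Lean on these libraries where they do the work, as an engineer would, in place of code of your own. Each camera call takes 0.05 s, during which the arm holds its last target. There are 200 camera calls.

### The job

The black phone back lying by itself on the bench has just been glued: lay it flat in the nest between the dowels of the small holding press (either way round), swing the press arm over it until it rests against its stop, and turn the click-stop cap on the arm clockwise until its ratchet has clicked two or three times, then stop and let go, so that the foot holds the back down at the set pressure while the glue cures. Handle the glued back gently, do not run the ratchet on past that, and leave the tools and tape lying about where they are.

Things in the scene. Friction and masses are not known exactly. Their poses are not given: they have to be found in the camera images.
- phone_mid (a point): centre, half-way up (3.2 mm above its underside), of the loose phone back: a flat black slab 124 mm (its x) by 60 mm (its y) by 6.5 mm, with a camera bump up to 2 mm higher near one end; about 60 g. It lies flat on the bench by itself, right of the press, and is taken by its long edges. z is up.
- nest (a point): centre of the nest floor of the press, 16 mm above the bench: z up, x along the nest's long side, towards the arm's post. The phone back lies here, long side along x, either way round, underside on this floor. 8 dowels (8 mm thick, 9 mm above the floor, top 5 mm tapered) leave 1.5 mm of play per side: at x +-46, y +-35.5 mm and x +-67.5, y +-18 mm; mid long sides free for fingers.
- press: the fixed press: aluminium base plate, top 12 mm above the bench, from x = -82 to +130 mm, y = +-55 mm about this origin (below the nest's centre, on the bench, axes as nest). The arm's post stands at x = 98, y = 0 mm; a stop pin (12 mm) at x = 80, y = 19.5 mm, up to 53 mm above the bench.
- swing_arm (a joint): angle of the arm about its upright post (rad): 0 = over the nest, against its stop; positive = swung away, anticlockwise from above (at pi/2 it points along -y of the nest); up to 2.4. It stays where it is left; 0.1 N m moves it. A level aluminium bar 26 mm wide, 46 to 60 mm above the bench, reaching 178 mm from the post's axis.
- swing_pin (a point): half-way up an upright round steel pin, 12 mm thick, near the arm's free end, 165 mm from the post's axis: it stands from 59 to 89 mm above the bench, this point at 75 mm. The arm is swung by it.
- cap_grip (a point): on the axis of the click-stop cap, 85 mm above the bench, 10 mm below the cap's top and 20 mm above its lower rim: a fluted round black cap 48 mm across, on the arm 98 mm from the post's axis and 67 mm from the pin, 5 mm clear of the bar. It turns about the upright axis without rising or sinking. Torques: see cap.
- cap: same cap, origin at its lower rim. Clockwise from above drives the foot down 10 mm a turn, after 0 to 3.4 mm of lost motion (hidden, differs). It turns with 0.03 to 0.06 N m until the foot bears; then the torque climbs within 0.6 rad to about 0.2 N m, where the ratchet slips: a click, torque drops sharply, again each 20 degrees. Anticlockwise it drives solidly and raises the foot.
- foot: the pressure foot under the cap: a steel disc 26 mm across with a rubber face, sprung upwards; origin = middle of that face, 24.1 mm above the bench at the start, so it passes 1.6 mm over a phone back that lies fully down in the nest. When the ratchet slips it presses with 20 to 50 N.
- phone: the same phone back, named for the contact rules; origin at the centre of its underside, axes as phone_mid.
- kapton_tape: roll of amber tape lying flat, 52 mm across, 12 mm high, left of the press; bystander; origin at the middle of its underside
- flux_syringe: yellow flux syringe, 21x96x21 mm, lying nearest the robot; bystander; origin at the middle of its underside
- flush_cutters: red-handled flush cutters, 41x115x9 mm, lying left of the press; bystander; origin at the middle of its underside
- screwdriver_violet: precision screwdriver, 13x147x13 mm, lying to the right; bystander; origin at the middle of its underside
Things that resemble listed ones, but are neither listed nor needed, are in the scene too. Leave any white look-alike of the phone alone.

How it is judged (in metres and radians):
On the way, in this order (a step that is already met when the one before it is completed fails the run):
1. the phone back lies flat and let go in the nest while the arm is still swung away (horizontal distance between phone_mid and nest below 0.004 m and angle between the x axis of phone_mid and the x axis of nest, either way round below 0.07 rad and z of phone_mid in the frame of nest below 0.0055 m and angle between phone_mid's own z axis and vertical below 0.05 rad and contact force between the fingers and phone below 0.2 N and value of joint swing_arm above 0.8 rad), for 0.2 s.
2. the arm is swung over the seated phone back, against its stop, before the foot presses (horizontal distance between phone_mid and nest below 0.004 m and angle between the x axis of phone_mid and the x axis of nest, either way round below 0.07 rad and z of phone_mid in the frame of nest below 0.0055 m and angle between phone_mid's own z axis and vertical below 0.05 rad and value of joint swing_arm below 0.04 rad and contact force between foot and phone below 6 N), for 0.2 s.
At the end, for the whole second after the job is handed in: The back lies fully down in the nest (centre within 4 mm, turned less than 4 degrees, either way round), the arm is against its stop (0.04 rad), the cap has slipped two or three clicks (27 to 82 degrees past the nut inside, whose key nut_c1 sits 10 mm off the axis), the foot presses with 9 to 70 N (horizontal distance between phone_mid and nest below 0.004 m and angle between the x axis of phone_mid and the x axis of nest, either way round below 0.07 rad and z of phone_mid in the frame of nest below 0.0055 m and angle between phone_mid's own z axis and vertical below 0.05 rad and value of joint swing_arm below 0.04 rad and contact force between foot and phone between 9 and 70 N and y of nut_c1 in the frame of cap_grip above 0.0045 m and x of nut_c1 in the frame of cap_grip above 0.0014 m and linear speed of phone below 0.01 m/s); the robot touches nothing.
It fails at once if the ratchet is run on past three clicks (82 degrees of slip) (x of nut_c1 in the frame of cap_grip below 0.0014 m).
It fails at once if the glued back is squeezed or pushed with more than 70 N by the fingers (both together) (contact force between the fingers and phone above 70 N).
It fails at once if the tape, syringe, cutters or screwdriver is moved by more than 3 cm (distance of any of kapton_tape, flux_syringe, flush_cutters, screwdriver_violet from where it was at the start of the episode above 0.03 m).
It also fails if it takes over 72 s, if anything falls off the work surface, if the arm or the gripper's body presses on something with over 40 N, if the wrist force passes 120 N, or if a joint passes its speed limit or range.

## Working session

There is one attempt and no reset: what is moved stays moved. The work goes in short steps, Python scripts to look and compute and a shell command to move; the robot and the scene stay as the last step left them, time stands still between calls to the robot, and variables do not carry over. Pictures are saved under pics/ and viewed, at most 10 in all, crops included, and the job is handed in when it is done.

```bash
mkdir -p pics
python3 - <<'E'
from bench import sensors, imaging, job, robot
import cv2,numpy as np
s=sensors.observe(); print(s, robot.grip_depth)
for n in ["scene","top"]:
    im=imaging.snapshot(n); cv2.imwrite(f"pics/{n}0.png",im[:,:,::-1]); np.save(f"pics/{n}0.npy",im)
    print(n,imaging.camera_model(n))
print(imaging.camera_model("wrist"))
E
```

```text
{'time': 0.0, 'q': array([-1.46350807e+00,  5.28437512e-01,  1.43392900e+00,  9.20542658e-06,
        1.18141253e+00, -1.78502821e-01]), 'qd': array([ 0.00151034, -0.00081199, -0.00136894,  0.00346576,  0.0006939 ,
       -0.00038889]), 'joint_efforts': array([-1.45348831e-04, -4.40045142e+01, -1.76594335e+01,  6.33193413e-02,
        5.81333600e-02, -1.59052288e-04]), 'tcp_pos': array([ 176.16090519, -599.03312891,  291.2806008 ]), 'ee_rot': array([[ 9.59439966e-01,  2.81912930e-01, -2.25656936e-04],
       [ 2.81912741e-01, -9.59437584e-01,  2.17473130e-03],
       [ 3.96581129e-04, -2.15013969e-03, -9.99997610e-01]]), 'wrist_force': array([0.1258041 , 0.20229466, 0.24759362]), 'ft_torque': array([-1.88451309e-02,  2.46405730e-05,  8.85364528e-03]), 'gripper_force': 0.0, 'finger_gap': 0.9994050882157512} 51.0
scene {'camera_matrix': array([[446.30958826,   0.        , 324.07918315],
       [  0.        , 446.30958826, 240.74745198],
       [  0.        ,   0.        ,   1.        ]]), 'T': array([[-6.71539837e-01, -3.70955535e-01,  6.41425162e-01,
        -1.53773192e+02],
       [
[... 596 characters left out ...]
01],
       [-1.03533462e-02, -1.42671042e-01, -9.89716011e-01,
         1.20727312e+03],
       [ 0.00000000e+00,  0.00000000e+00,  0.00000000e+00,
         1.00000000e+00]])}
{'camera_matrix': array([[371.64829954,   0.        , 315.54917422],
       [  0.        , 371.64829954, 248.47599437],
       [  0.        ,   0.        ,   1.        ]]), 'mount': array([[ 3.77774801e-04, -9.63422987e-01, -2.67985083e-01,
         7.19828351e+01],
       [ 9.99999223e-01,  4.55625257e-05,  1.24588473e-03,
         1.96859198e-01],
       [-1.18810391e-03, -2.67985345e-01,  9.63422256e-01,
        -9.26112029e+01],
       [ 0.00000000e+00,  0.00000000e+00,  0.00000000e+00,
         1.00000000e+00]])}
```

View pics/top0.png

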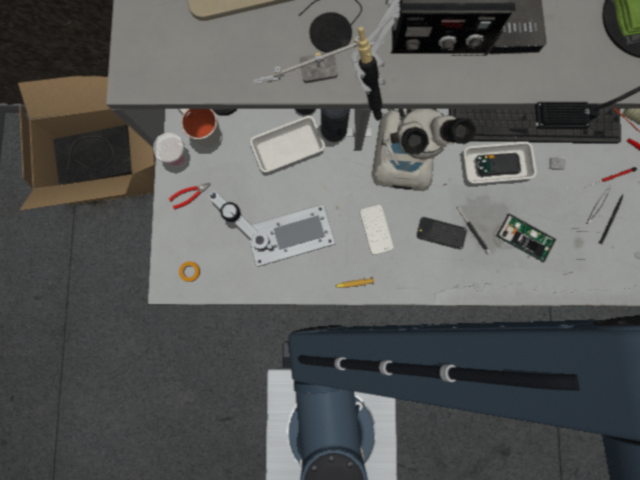

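View pics/scene0.png

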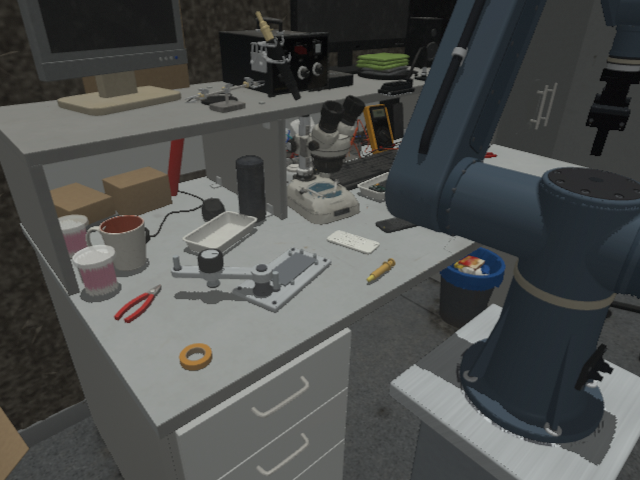

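The top view shows the press at about (293,235). Its post is at (260,240), the cap at (231,211) and the pin near (214,196).

Candidates for the phone back:
- **Black slab at (441,232):** alone on the bench, right of the press, which fits the description.
- **Black slab at (499,163):** lies in a tray with a board, so it isn't alone.
- **White slab at (376,229):** the look-alike.

I'll confirm the first one in a crop.

```bash
cat > h.py <<'E'
import numpy as np,cv2
from bench import imaging,sensors
def cast(n,px,z):
    m=imaging.camera_model(n);K=m["camera_matrix"];T=m["T"]
    px=np.atleast_2d(px).astype(float)
    d=np.c_[(px-K[:2,2])/[K[0,0],K[1,1]],np.ones(len(px))]@T[:3,:3].T
    o=T[:3,3]; return (o+d*((z-o[2])/d[:,2])[:,None])[:,:2]
def wcast(px,z,s):
    m=imaging.camera_model("wrist");K=m["camera_matrix"];M=m["mount"]
    px=np.atleast_2d(px).astype(float);v=px-K[:2,2];r=np.hypot(*v.T);t=r/K[0,0]
    d=np.c_[v/np.maximum(r,1e-9)[:,None]*np.sin(t)[:,None],np.cos(t)]
    R=s["ee_rot"];d=d@M[:3,:3].T@R.T;o=s["tcp_pos"]+R@M[:3,3]
    return (o+d*((z-o[2])/d[:,2])[:,None])[:,:2]
E
python3 - <<'E'
from h import *
im=np.load("pics/top0.npy")
cv2.imwrite("pics/crop0.png",cv2.resize(im[170:280,190:350][:,:,::-1],(800,550),interpolation=cv2.INTER_CUBIC))
cv2.imwrite("pics/crop1.png",cv2.resize(im[140:260,350:550][:,:,::-1],(800,480),interpolation=cv2.INTER_CUBIC))
g=im.max(2)
def rect(mask,box,z):
    x0,y0,x1,y1=box; m=np.zeros_like(g); m[y0:y1,x0:x1]=mask[y0:y1,x0:x1]
    c=max(cv2.findContours(m,cv2.RETR_EXTERNAL,cv2.CHAIN_APPROX_NONE)[0],key=cv2.contourArea)[:,0]
    w=cast("top",c,z).astype(np.float32); r=cv2.minAreaRect(w); print(r, cv2.boxPoints(r).round().tolist())
rect((g<70).astype(np.uint8),(410,205,475,260),6.5)
rect(((g<150)&(g>90)).astype(np.uint8),(274,214,330,255),16)
print(cast("top",[[260,240]],60),cast("top",[[231,211]],95),cast("top",[[214,196]],89))
E
```

```text
((495.1477355957031, -285.7044677734375), (120.14340209960938, 56.479942321777344), 74.98644256591797) [[452.0, -336.0], [507.0, -351.0], [538.0, -235.0], [483.0, -220.0]]
((494.390625, 82.55122375488281), (76.55012512207031, 142.68276977539062), 15.082377433776855) [[439.0, 141.0], [476.0, 4.0], [550.0, 24.0], [513.0, 161.0]]
[[468.33354834 175.79120051]] [[534.35196861 242.74603169]] [[573.01746333 286.74590776]]
```

View pics/crop0.png

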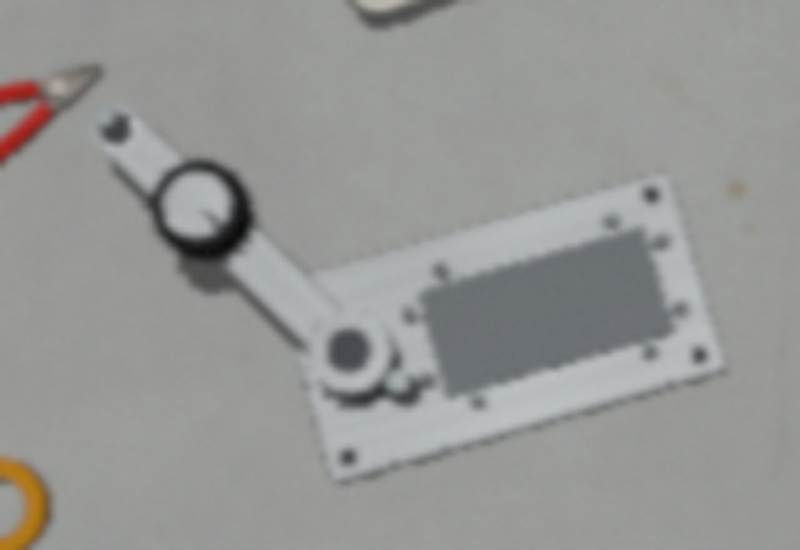

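View pics/crop1.png

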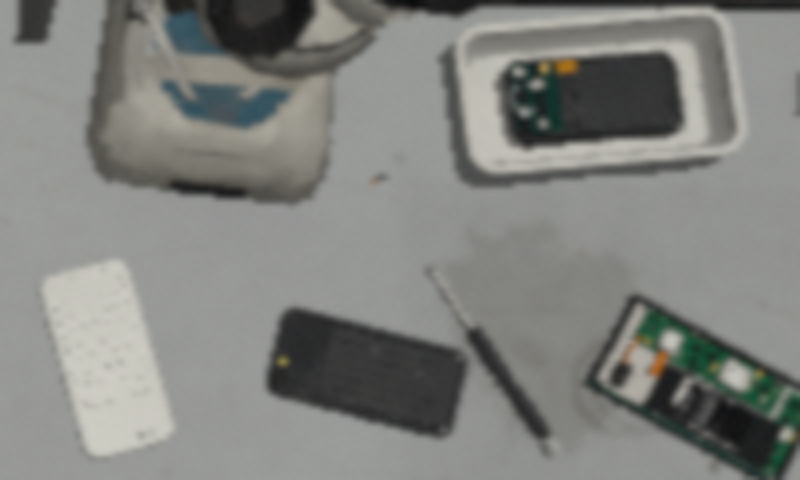

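The crop confirms the plain black slab with the bump at its left end, top px (441,232), centred near (495,-286) with its long axis at about 75°. The nest is near (494,83) with its x at about 105°. I'm moving above the phone back.

```bash
A='[{"dp":[0.9,-0.48,0.2],"angular":[0,0,-0.0],"grip":0},{"dp":[0.9,-0.48,0.2],"angular":[0,0,0],"grip":0},{"dp":[0.9,-0.48,0.2],"angular":[0,0,0],"grip":0},{"dp":[0.9,-0.48,0.2],"angular":[0,0,0],"grip":0},{"dp":[0.9,-0.48,0.2],"angular":[0,0,0],"grip":0}]'
true # rows typed below
python3 -m creep '[{"dp":[0.9,-0.48,0.2],"angular":[0,0,0],"grip":0},{"dp":[0.9,-0.48,0.2],"angular":[0,0,0],"grip":0},{"dp":[0.9,-0.48,0.2],"angular":[0,0,0],"grip":0},{"dp":[0.9,-0.48,0.2],"angular":[0,0,0],"grip":0},{"dp":[0.9,-0.48,0.2],"angular":[0,0,0],"grip":0}]'
python3 -m creep '[{"dp":[0.9,-0.48,0.2],"angular":[0,0,0],"grip":0},{"dp":[0.9,-0.48,0.2],"angular":[0,0,0],"grip":0},{"dp":[0.9,-0.48,0.2],"angular":[0,0,0],"grip":0},{"dp":[0.9,-0.48,0.2],"angular":[0,0,0],"grip":0},{"dp":[0.9,-0.48,0.2],"angular":[0,0,0],"grip":0}]' | tail -3
```

```text
time: 0.52
tcp_pos: [249.5, -527.2, 271.6]
ee_rot: [[0.96, 0.282, -0.0], [0.282, -0.96, 0.001], [0.0, -0.001, -1.0]]
wrist_force: [-0.8, -0.1, -0.5]
finger_gap: 1.002
gripper_force: 0.0
wrist_force: [0.5, -0.5, -0.2]
finger_gap: 1.002
gripper_force: 0.0
```

```bash
python3 -m creep '[{"dp":[0.9,-0.48,0.2],"angular":[0,0,0],"grip":0},{"dp":[0.9,-0.48,0.2],"angular":[0,0,0],"grip":0},{"dp":[0.9,-0.48,0.2],"angular":[0,0,0],"grip":0},{"dp":[0.9,-0.48,0.2],"angular":[0,0,0],"grip":0},{"dp":[0.9,-0.48,0.2],"angular":[0,0,0],"grip":0}]' | sed -n 2p
python3 -m creep '[{"dp":[0.9,-0.48,0.2],"angular":[0,0,0],"grip":0},{"dp":[0.9,-0.48,0.2],"angular":[0,0,0],"grip":0},{"dp":[0.9,-0.48,0.2],"angular":[0,0,0],"grip":0},{"dp":[0.9,-0.48,0.2],"angular":[0,0,0],"grip":0},{"dp":[0.9,-0.48,0.2],"angular":[0,0,0],"grip":0}]' | sed -n 2p
python3 -m creep '[{"dp":[0.9,-0.48,0.2],"angular":[0,0,0],"grip":0},{"dp":[0.9,-0.48,0.2],"angular":[0,0,0],"grip":0},{"dp":[0,0,0],"angular":[0,0,-1],"grip":0},{"dp":[0,0,0],"angular":[0,0,-1],"grip":0},{"dp":[0,0,0],"angular":[0,0,-1],"grip":0}]' | sed -n 2p
python3 -m creep '[{"dp":[0,0,0],"angular":[0,0,-1],"grip":0},{"dp":[0,0,0],"angular":[0,0,-1],"grip":0},{"dp":[0,0,0],"angular":[0,0,-1],"grip":0},{"dp":[0,0,0],"angular":[0,0,-1],"grip":0},{"dp":[0,0,0],"angular":[0,0,-1],"grip":0}]' | sed -n 2p
python3 -m creep '[{"dp":[0,0,0],"angular":[0,0,-1],"grip":0},{"dp":[0,0,0],"angular":[0,0,-1],"grip":0},{"dp":[0,0,0],"angular":[0,0,-1],"grip":0},{"dp":[0,0,0],"angular":[0,0,-1],"grip":0},{"dp":[0,0,0],"angular":[0,0,-1],"grip":0}]' | sed -n 2p
python3 -m creep '[{"dp":[0,0,0],"angular":[0,0,-1],"grip":0},{"dp":[0,0,0],"angular":[0,0,-0.65],"grip":0},{"dp":[0,0,0],"angular":[0,0,0],"grip":0}]'
python3 - <<'E'
from h import *
s=sensors.observe(); im=imaging.snapshot("wrist"); cv2.imwrite("pics/w1.png",im[:,:,::-1]); np.save("pics/w1.npy",im)
g=im.max(2); m=(g<70).astype(np.uint8)
for c in cv2.findContours(m,cv2.RETR_EXTERNAL,cv2.CHAIN_APPROX_NONE)[0]:
    if cv2.contourArea(c)>1500:
        c=c[:,0]; w=wcast(c,6.5,s).astype(np.float32); r=cv2.minAreaRect(w); print(c.mean(0),r)
print(cast("top",[[300,105],[600,105]],300))
E
```

```text
tcp_pos: [395.2, -384.4, 231.7]
tcp_pos: [468.0, -313.0, 211.7]
tcp_pos: [496.8, -284.6, 203.6]
tcp_pos: [496.4, -285.1, 203.8]
tcp_pos: [496.4, -285.2, 203.8]
time: 3.27
tcp_pos: [496.4, -285.1, 203.9]
ee_rot: [[0.258, 0.966, -0.001], [0.966, -0.258, 0.001], [0.0, -0.001, -1.0]]
wrist_force: [-0.1, -0.4, -0.1]
finger_gap: 1.001
gripper_force: 0.0
[396.39595719 348.69242965] ((446.3566589355469, -470.330078125), (496.76568603515625, 1107.6258544921875), 75.04768371582031)
[312.09623431 235.67573222] ((495.9146728515625, -283.071044921875), (115.17577362060547, 59.542213439941406), 75.29698181152344)
[ 35.50212766 127.82978723] ((271.45635986328125, -94.94645690917969), (178.7801055908203, 123.94951629638672), 74.05923461914062)
[595.60422961  78.18429003] ((794.244140625, -199.6205291748047), (79.17626190185547, 160.65655517578125), 1.1332546472549438)
[[ 712.81649234   66.48801656]
 [ 711.11144634 -541.79295719]]
```

View pics/w1.png

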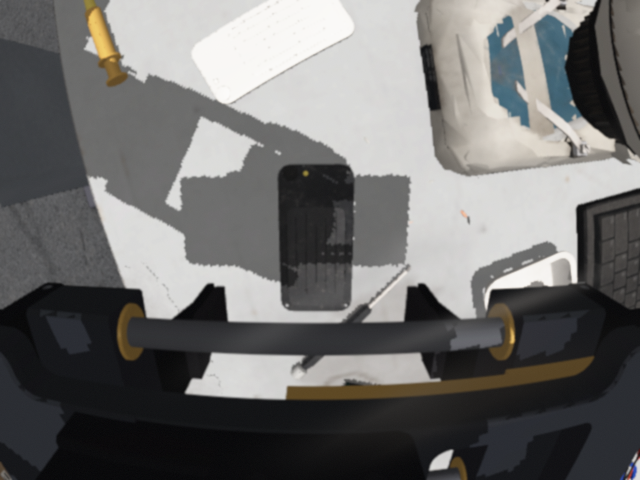

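The wrist view shows the phone back at cols 278–354, rows 164–311, square to the tool. The screwdriver runs from its tip at (408,268) to (298,372). I'll work out the offsets in the tool frame.

Run:
```python
from h import *
s=sensors.observe(); R=s["ee_rot"]
def t(px,z): 
    w=wcast(px,z,s); return w,((w-s["tcp_pos"][:2])@R[:2,:2])
w,q=t([[281,168],[350,168],[352,308],[281,308]],6.5); print(q.round(1), q.mean(0),w.mean(0))
print(t([[316,164],[316,311],[278,237],[354,237]],5)[1].round(1))
print(t([[408,268],[350,320]],7)[1].round(1))
```

```text
[[ 56.5 -27.8]
 [ 56.5  25.8]
 [-61.6  30.4]
 [-61.6 -30.6]] [-2.53324166 -0.54202884] [ 495.2658652 -287.4983465]
[[ 59.4  -0.6]
 [-64.9  -0.5]
 [  0.7 -31.4]
 [  0.8  30.2]]
[[-25.3  76.7]
 [-72.9  29. ]]
```

```bash
python3 -m creep '[{"dp":[-0.13,-0.02,1],"angular":[0,0,0],"grip":0},{"dp":[0,0,1],"angular":[0,0,0],"grip":0},{"dp":[0,0,1],"angular":[0,0,0],"grip":0},{"dp":[0,0,1],"angular":[0,0,0],"grip":0},{"dp":[0,0,1],"angular":[0,0,0],"grip":0}]' 15 | sed -n 2p
python3 -m creep '[{"dp":[0,0,0.8],"angular":[0,0,0],"grip":0},{"dp":[0,0,0.8],"angular":[0,0,0],"grip":0},{"dp":[0,0,0],"angular":[0,0,0],"grip":0},{"dp":[0,0,0],"angular":[0,0,0],"grip":0.25},{"dp":[0,0,0],"angular":[0,0,0],"grip":0.35}]'
python3 -m creep '[{"dp":[0,0,0],"angular":[0,0,0],"grip":0.4},{"dp":[0,0,0],"angular":[0,0,0],"grip":0.4},{"dp":[0,0,0],"angular":[0,0,0],"grip":0.4}]'
```

```text
tcp_pos: [495.6, -287.8, 103.3]
time: 4.15
tcp_pos: [495.5, -287.7, 72.1]
ee_rot: [[0.26, 0.966, -0.0], [0.966, -0.26, 0.0], [0.0, -0.0, -1.0]]
wrist_force: [-0.2, 0.2, 0.9]
finger_gap: 0.92
gripper_force: 0.0
time: 4.4
tcp_pos: [495.6, -287.7, 72.5]
ee_rot: [[0.259, 0.966, 0.0], [0.966, -0.259, -0.0], [-0.0, 0.0, -1.0]]
wrist_force: [0.1, -0.6, -0.2]
finger_gap: 0.714
gripper_force: 0.0
```

```bash
python3 -m creep '[{"dp":[0,0,0],"angular":[0,0,0],"grip":0.4},{"dp":[0,0,0],"angular":[0,0,0],"grip":0.5},{"dp":[0,0,0],"angular":[0,0,0],"grip":0.5}]'
python3 -m creep '[{"dp":[0,0,-0.5],"angular":[0,0,0],"grip":0.5},{"dp":[0,0,-1],"angular":[0,0,0],"grip":0.5},{"dp":[0,0,-1],"angular":[0,0,0],"grip":0.5},{"dp":[0,0,-1],"angular":[0,0,0],"grip":0.5},{"dp":[0,0,-1],"angular":[0,0,0],"grip":0.5}]'
```

```text
time: 4.65
tcp_pos: [495.6, -287.8, 72.4]
ee_rot: [[0.259, 0.966, 0.0], [0.966, -0.259, -0.0], [-0.0, 0.0, -1.0]]
wrist_force: [-1.0, 0.4, 0.8]
finger_gap: 0.684
gripper_force: 15.0
time: 5.07
tcp_pos: [495.3, -287.6, 163.6]
ee_rot: [[0.259, 0.966, -0.0], [0.966, -0.259, 0.0], [0.0, -0.0, -1.0]]
wrist_force: [0.3, 0.1, -0.8]
finger_gap: 0.688
gripper_force: 15.0
```

Held at 15 N with the gap matching 60 mm. I'll move toward the nest, turn by +30° and look ahead.

```bash
python3 -m creep '[{"dp":[0.91,-0.25,-0.2],"angular":[0,0,0],"grip":0.5},{"dp":[0.91,-0.25,-0.2],"angular":[0,0,0],"grip":0.5},{"dp":[0.91,-0.25,-0.2],"angular":[0,0,0],"grip":0.5},{"dp":[0.91,-0.25,-0.2],"angular":[0,0,0],"grip":0.5},{"dp":[0.91,-0.25,-0.2],"angular":[0,0,0],"grip":0.5}]' | sed -n 2p
python3 -m creep '[{"dp":[0.91,-0.25,-0.2],"angular":[0,0,0],"grip":0.5},{"dp":[0.91,-0.25,-0.2],"angular":[0,0,0],"grip":0.5},{"dp":[0.91,-0.25,-0.2],"angular":[0,0,0],"grip":0.5},{"dp":[0.91,-0.25,-0.2],"angular":[0,0,0],"grip":0.5},{"dp":[0.91,-0.25,-0.2],"angular":[0,0,0],"grip":0.5}]' | sed -n 2p
python3 -m creep '[{"dp":[0.91,-0.25,0],"angular":[0,0,0],"grip":0.5},{"dp":[0.91,-0.25,0],"angular":[0,0,0],"grip":0.5},{"dp":[0,0,0],"angular":[0,0,-1],"grip":0.5},{"dp":[0,0,0],"angular":[0,0,-1],"grip":0.5},{"dp":[0,0,0],"angular":[0,0,-1],"grip":0.5}]' | sed -n 2p
python3 -m creep '[{"dp":[0,0,0],"angular":[0,0,-1],"grip":0.5},{"dp":[0,0,0],"angular":[0,0,-1],"grip":0.5},{"dp":[0,0,0],"angular":[0,0,-1],"grip":0.5},{"dp":[0,0,0],"angular":[0,0,-1],"grip":0.5},{"dp":[0,0,0],"angular":[0,0,-0.5],"grip":0.5}]' | sed -n 2p
python3 -m creep '[{"dp":[0,0,0],"angular":[0,0,0],"grip":0.5},{"dp":[0,0,0],"angular":[0,0,0],"grip":0.5}]'
python3 - <<'E'
from h import *
import pickle
s=sensors.observe(); im=imaging.snapshot("wrist"); cv2.imwrite("pics/w2.png",im[:,:,::-1]); pickle.dump((s,im),open("pics/w2.pkl","wb"))
E
```

```text
tcp_pos: [494.8, -192.5, 183.1]
tcp_pos: [494.2, -98.0, 203.0]
tcp_pos: [494.0, -60.6, 202.9]
tcp_pos: [494.1, -61.2, 202.9]
time: 6.9
tcp_pos: [494.1, -61.2, 202.7]
ee_rot: [[-0.257, 0.966, 0.0], [0.966, 0.257, -0.0], [-0.0, 0.0, -1.0]]
wrist_force: [-0.3, -0.2, -0.8]
finger_gap: 0.686
gripper_force: 15.0
```

View pics/w2.png

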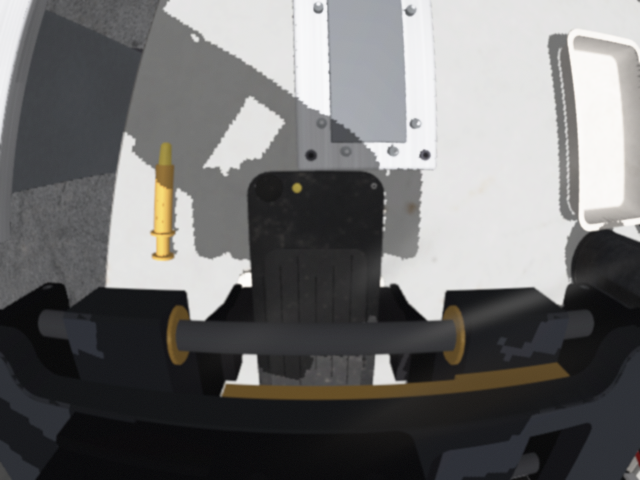

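The wrist view shows the nest ahead. Dowels are at (321,123), (416,123), (346,152), (393,152), (318,8) and (411,10). The front edge of the held back is at row ~171, cols 248–384. I'll fit the nest pose from the dowels and the phone's place in the tool.

Run:
```python
from h import *
import pickle
s,im=pickle.load(open("pics/w2.pkl","rb")); R=s["ee_rot"]; g=im.min(2).astype(float)
P=[(321,123,-46,1),(416,123,-46,-1),(346,152,-67.5,1),(393,152,-67.5,-1),(318,8,46,1),(411,10,46,-1)]
N=[];C=[]
for x,y,nx,sg in P:
    y0=max(0,y-8);p=g[y0:y+9,x-8:x+9];m=p<np.median(p)-25
    if m.sum()<8: print("few",x,y,m.sum());continue
    yy,xx=np.nonzero(m);c=(xx.mean()+x-8,yy.mean()+y0);C.append(c);print(np.round(c,1),m.sum());N.append((nx,sg*(18 if nx==-67.5 else 35.5)))
w=wcast(C,24,s);N=np.array(N,float)
def fit(w,N):
    wc,nc=w.mean(0),N.mean(0);H=(N-nc).T@(w-wc);a=np.arctan2(H[0,1]-H[1,0],H[0,0]+H[1,1])
    Q=np.array([[np.cos(a),-np.sin(a)],[np.sin(a),np.cos(a)]]);return a,wc-Q@nc,w-(N@Q.T+wc-Q@nc)
a,c,r=fit(w,N);print("nest",np.degrees(a),c,"\n",r.round(1))
q=(c-s["tcp_pos"][:2])@R[:2,:2];print("nest in tool",q, "tool yaw",np.degrees(np.arctan2(R[1,0],R[0,0])))
zt=s["tcp_pos"][2]-66
# phone edges: front row at mid col; left/right cols at rows 200..240
d=g<60
col=316; f=[y for y in range(130,200) if d[y:y+6,col].all()][0]
E=[]
for y in (210,225,240): 
    xs=np.nonzero(d[y,200:440])[0]+200;xs=xs[(xs>235)&(xs<400)];E+= [(xs.min(),y),(xs.max(),y)]
print(f,E);pw=wcast([(col,f)]+E,zt,s);print(((pw-s["tcp_pos"][:2])@R[:2,:2]).round(1))
```

```text
[320.9 124.7] 35
[414.2 123.3] 95
[343.7 152.4] 27
[392.3 150.5] 109
[318.2   7.8] 103
[409.4  10.6] 105
nest 106.45840468339878 [493.40833292  79.92458307] 
 [[ 1.2  0.2]
 [-1.4  0.8]
 [-0.5  0.6]
 [-1.   1.9]
 [ 2.1 -1.3]
 [-0.5 -2.2]]
nest in tool [136.58186316  35.61703869] tool yaw 104.91542519117259
171 [(np.int64(248), 210), (np.int64(382), 210), (np.int64(249), 225), (np.int64(382), 225), (np.int64(250), 240), (np.int64(381), 240)]
[[ 62.9  -1.1]
 [ 46.2 -30.8]
 [ 46.2  27.7]
 [ 39.5 -30.6]
 [ 39.5  28. ]
 [ 32.7 -30.5]
 [ 32.7  27.8]]
```

```bash
python3 -m creep '[{"dp":[0.97,0.26,0],"angular":[0,0,-0.2],"grip":0.5},{"dp":[0.97,0.26,0],"angular":[0,0,0],"grip":0.5},{"dp":[0.97,0.26,0],"angular":[0,0,0],"grip":0.5},{"dp":[0.97,0.26,0],"angular":[0,0,0],"grip":0.5},{"dp":[0.97,0.26,0],"angular":[0,0,0],"grip":0.5}]' | sed -n 2p
python3 -m creep '[{"dp":[0.97,0.26,0],"angular":[0,0,0],"grip":0.5},{"dp":[0.97,0.26,0],"angular":[0,0,0],"grip":0.5},{"dp":[0,0,0.9],"angular":[0,0,0],"grip":0.5},{"dp":[0,0,0.9],"angular":[0,0,0],"grip":0.5},{"dp":[0,0,0.9],"angular":[0,0,0],"grip":0.5}]' | sed -n 2p
python3 -m creep '[{"dp":[0,0,0.8],"angular":[0,0,0],"grip":0.5},{"dp":[0,0,0.8],"angular":[0,0,0],"grip":0.5},{"dp":[0,0,0],"angular":[0,0,0],"grip":0.5},{"dp":[0,0,0],"angular":[0,0,0],"grip":0.5}]'
python3 - <<'E'
from h import *
import pickle
s=sensors.observe(); im=imaging.snapshot("wrist"); cv2.imwrite("pics/w3.png",cv2.resize(im[60:360,160:500,::-1],(680,600),interpolation=cv2.INTER_CUBIC)); pickle.dump((s,im),open("pics/w3.pkl","wb"))
E
```

```text
tcp_pos: [493.0, 40.0, 202.4]
tcp_pos: [492.9, 79.9, 148.2]
time: 8.12
tcp_pos: [492.2, 79.4, 115.9]
ee_rot: [[-0.271, 0.962, -0.002], [0.962, 0.271, 0.0], [0.001, -0.002, -1.0]]
wrist_force: [-0.3, 0.5, -1.0]
finger_gap: 0.684
gripper_force: 15.0
```

View pics/w3.png

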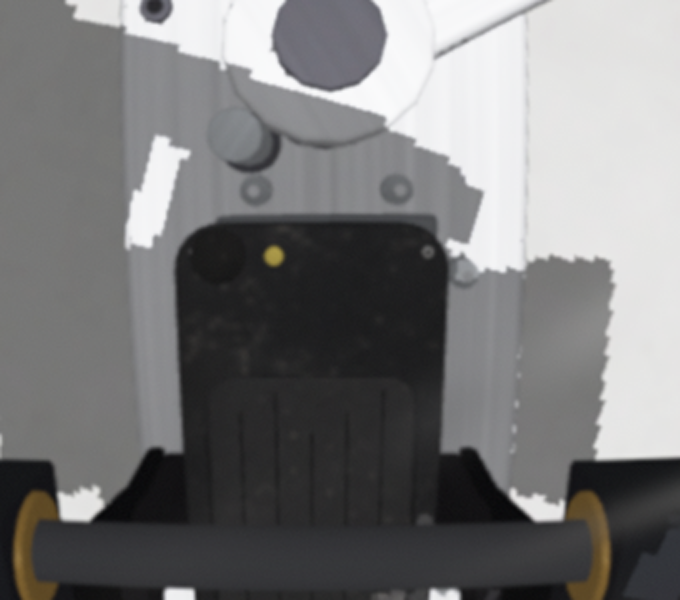

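The crop shows the end dowels at (257,190) and (396,189), i.e. px (288.5,155) and (358,154.5). The right side dowel is at px (391.5,196). The held back's front edge is at px row 171, with sides at cols 248.5 and 383.5 (row 200). The back sits left of the dowel midline.

Run:
```python
from h import *
import pickle
s,im=pickle.load(open("pics/w3.pkl","rb")); R=s["ee_rot"]
t=lambda px,z:((wcast(px,z,s)-s["tcp_pos"][:2])@R[:2,:2]).round(1)
zt=s["tcp_pos"][2]-66
print("dowel",t([(288.5,155),(358,154.5),(391.5,196)],24.5))
print("plate edges",t([(223,120),(423,120),(226,180),(420,180)],12))
print("phone",t([(316,171),(248.5,200),(383.5,200),(250,230),(382,230)],zt-.5))
```

```text
dowel [[ 69.4 -14.8]
 [ 69.8  19.4]
 [ 49.3  36.8]]
plate edges [[ 89.  -50.6]
 [ 89.5  55.8]
 [ 56.5 -49.7]
 [ 56.8  55. ]]
phone [[ 63.   -1.3]
 [ 50.6 -30.7]
 [ 50.7  28.2]
 [ 37.2 -30.5]
 [ 37.2  28. ]]
```

```bash
python3 -m creep '[{"dp":[0.065,0.18,0],"angular":[0,0,0],"grip":0.5},{"dp":[0,0,0.5],"angular":[0,0,0],"grip":0.5},{"dp":[0,0,0.3],"angular":[0,0,0],"grip":0.5},{"dp":[0,0,0],"angular":[0,0,0],"grip":0.5}]'
python3 -m creep '[{"dp":[0,0,0.15],"angular":[0,0,0],"grip":0.5},{"dp":[0,0,0.15],"angular":[0,0,0],"grip":0.5},{"dp":[0,0,0],"angular":[0,0,0],"grip":0.5}]'
python3 - <<'E'
from h import *
import pickle
s=sensors.observe(); im=imaging.snapshot("wrist"); cv2.imwrite("pics/w4.png",cv2.resize(im[60:360,160:500,::-1],(680,600),interpolation=cv2.INTER_CUBIC)); pickle.dump((s,im),open("pics/w4.pkl","wb"))
E
```

```text
time: 8.5
tcp_pos: [495.3, 81.6, 99.4]
ee_rot: [[-0.272, 0.962, -0.001], [0.962, 0.272, 0.0], [0.0, -0.001, -1.0]]
wrist_force: [0.1, -0.1, -1.3]
finger_gap: 0.686
gripper_force: 15.0
time: 8.75
tcp_pos: [495.4, 81.5, 93.7]
ee_rot: [[-0.272, 0.962, -0.001], [0.962, 0.272, 0.0], [0.0, -0.001, -1.0]]
wrist_force: [0.1, 0.5, -0.8]
finger_gap: 0.688
gripper_force: 15.0
```

View pics/w4.png

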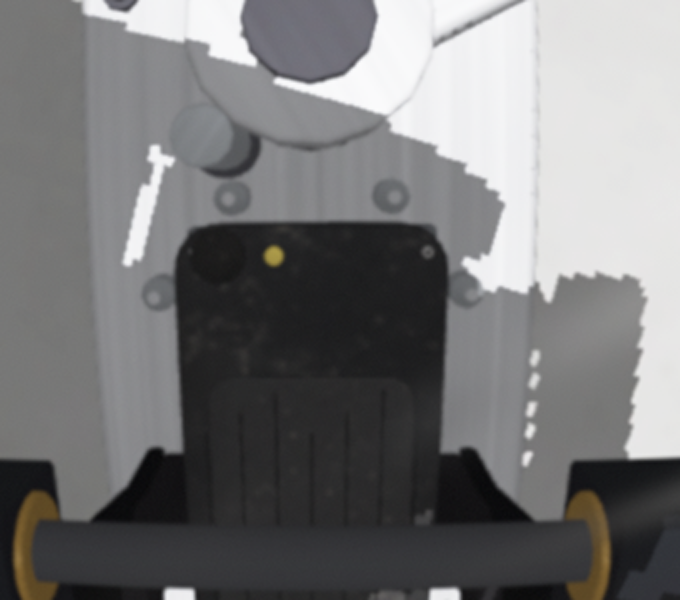

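The back is centred between the side dowels (crop 160 and 465, mid 312; back mid 312) and the gap at the end is as designed. I'll lower it onto the floor.

```bash
python3 -m creep '[{"dp":[0,0,0.15],"angular":[0,0,0],"grip":0.5},{"dp":[0,0,0.1],"angular":[0,0,0],"grip":0.5},{"dp":[0,0,0],"angular":[0,0,0],"grip":0.5}]'
```

```text
time: 9.05
tcp_pos: [495.6, 81.5, 88.9]
ee_rot: [[-0.272, 0.962, -0.001], [0.962, 0.272, 0.0], [0.0, -0.0, -1.0]]
wrist_force: [-0.2, -0.8, -0.8]
finger_gap: 0.684
gripper_force: 15.0
```

```bash
python3 -m creep '[{"dp":[0,0,0.03],"angular":[0,0,0],"grip":0.5},{"dp":[0,0,0],"angular":[0,0,0],"grip":0.2},{"dp":[0,0,0],"angular":[0,0,0],"grip":0.1},{"dp":[0,0,0],"angular":[0,0,0],"grip":0.05},{"dp":[0,0,0],"angular":[0,0,0],"grip":0.05}]' | tail -3
python3 -m creep '[{"dp":[0,0,-0.5],"angular":[0,0,0],"grip":0},{"dp":[0,0,-1],"angular":[0,0,0],"grip":0},{"dp":[0,0,-1],"angular":[0,0,0],"grip":0},{"dp":[0,0,-1],"angular":[0,0,0],"grip":0},{"dp":[0,0,-1],"angular":[0,0,0],"grip":0}]'
python3 -m creep '[{"dp":[0,0,-1],"angular":[0,0,0],"grip":0},{"dp":[0,0,0],"angular":[0,0,0],"grip":0}]' | sed -n 2p
python3 - <<'E'
from h import *
import pickle
s=sensors.observe(); im=imaging.snapshot("wrist"); cv2.imwrite("pics/w5.png",im[:,:,::-1]); pickle.dump((s,im),open("pics/w5.pkl","wb"))
E
```

```text
wrist_force: [-0.1, 1.4, 0.2]
finger_gap: 0.896
gripper_force: 0.0
time: 9.88
tcp_pos: [495.5, 81.6, 180.2]
ee_rot: [[-0.272, 0.962, 0.0], [0.962, 0.272, 0.0], [-0.0, 0.0, -1.0]]
wrist_force: [0.3, -0.7, 0.2]
finger_gap: 1.0
gripper_force: 0.0
tcp_pos: [497.6, 81.6, 202.7]
```

View pics/w5.png

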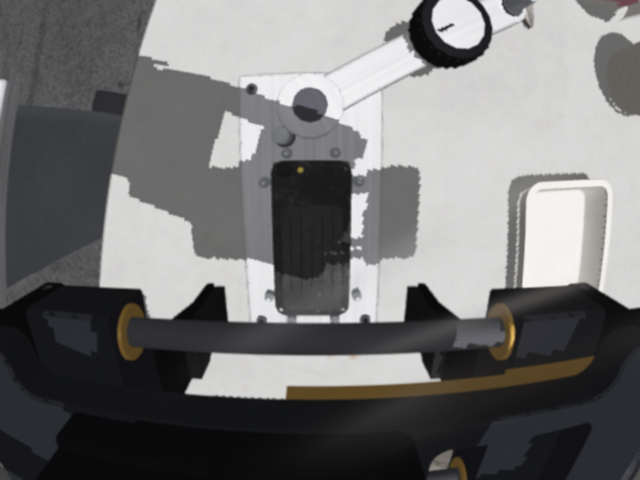

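The back is seated flat among all the dowels: dark rectangle at cols 272–352, rows 160–314, with dowels on each side. Next is the swing pin. I'll move above it and turn the tool so its x points at the post and the fingers straddle the pin tangentially.

```bash
python3 -m creep '[{"dp":[0.91,0.7,0],"angular":[0,0,-1],"grip":0},{"dp":[0.95,0.64,0],"angular":[0,0,0],"grip":0},{"dp":[0.95,0.64,0],"angular":[0,0,0],"grip":0},{"dp":[0.95,0.64,0],"angular":[0,0,0],"grip":0},{"dp":[0.95,0.64,0],"angular":[0,0,0],"grip":0}]' | sed -n 2p
python3 -m creep '[{"dp":[0.95,0.64,0],"angular":[0,0,0],"grip":0},{"dp":[0.95,0.64,0],"angular":[0,0,0],"grip":0},{"dp":[0.95,0.64,0],"angular":[0,0,0],"grip":0},{"dp":[0.95,0.64,0],"angular":[0,0,0],"grip":0},{"dp":[0.95,0.64,0],"angular":[0,0,-1],"grip":0}]' | sed -n 2p
python3 -m creep '[{"dp":[0,0,0],"angular":[0,0,-1],"grip":0},{"dp":[0,0,0],"angular":[0,0,-1],"grip":0},{"dp":[0,0,0],"angular":[0,0,-1],"grip":0},{"dp":[0,0,0],"angular":[0,0,-1],"grip":0},{"dp":[0,0,0],"angular":[0,0,-1],"grip":0}]' | sed -n 2p
python3 -m creep '[{"dp":[0,0,0],"angular":[0,0,-1],"grip":0},{"dp":[0,0,0],"angular":[0,0,-1],"grip":0},{"dp":[0,0,0],"angular":[0,0,-1],"grip":0},{"dp":[0,0,0],"angular":[0,0,-1],"grip":0},{"dp":[0,0,0],"angular":[0,0,-1],"grip":0}]' | sed -n 2p
python3 -m creep '[{"dp":[0,0,0],"angular":[0,0,-1],"grip":0},{"dp":[0,0,0],"angular":[0,0,-1],"grip":0},{"dp":[0,0,0],"angular":[0,0,-1],"grip":0},{"dp":[0,0,0],"angular":[0,0,-1],"grip":0},{"dp":[0,0,0],"angular":[0,0,-1],"grip":0}]' | sed -n 2p
python3 -m creep '[{"dp":[0,0,0],"angular":[0,0,-1],"grip":0},{"dp":[0,0,0],"angular":[0,0,-1],"grip":0},{"dp":[0,0,0],"angular":[0,0,-1],"grip":0},{"dp":[0,0,0],"angular":[0,0,-1],"grip":0},{"dp":[0,0,0],"angular":[0,0,-1],"grip":0}]' | sed -n 2p
python3 -m creep '[{"dp":[0,0,0],"angular":[0,0,-1],"grip":0},{"dp":[0,0,0],"angular":[0,0,-1],"grip":0},{"dp":[0,0,0],"angular":[0,0,-1],"grip":0},{"dp":[0,0,0],"angular":[0,0,-1],"grip":0},{"dp":[0,0,0],"angular":[0,0,-1],"grip":0}]' | sed -n 2p
python3 -m creep '[{"dp":[0,0,0],"angular":[0,0,-1],"grip":0},{"dp":[0,0,0],"angular":[0,0,-1],"grip":0},{"dp":[0,0,0],"angular":[0,0,-1],"grip":0},{"dp":[0,0,0],"angular":[0,0,-0.2],"grip":0},{"dp":[0,0,0],"angular":[0,0,0],"grip":0}]'
python3 - <<'E'
from h import *
import pickle
s=sensors.observe(); print(s["q"].round(2)); im=imaging.snapshot("wrist"); cv2.imwrite("pics/w6.png",im[:,:,::-1]); pickle.dump((s,im),open("pics/w6.pkl","wb"))
E
```

```text
tcp_pos: [526.2, 192.6, 197.7]
tcp_pos: [554.2, 303.6, 197.4]
tcp_pos: [554.0, 302.6, 197.3]
tcp_pos: [554.0, 302.4, 197.3]
tcp_pos: [554.0, 302.5, 197.3]
tcp_pos: [554.0, 302.5, 197.4]
tcp_pos: [554.0, 302.4, 197.4]
time: 13.43
tcp_pos: [554.2, 302.5, 197.7]
ee_rot: [[-0.688, -0.726, -0.002], [-0.726, 0.688, -0.001], [0.002, 0.001, -1.0]]
wrist_force: [-0.2, 0.4, 0.1]
finger_gap: 1.0
gripper_force: 0.0
[ 0.32  0.65  1.5   0.    1.   -2.06]
```

View pics/w6.png

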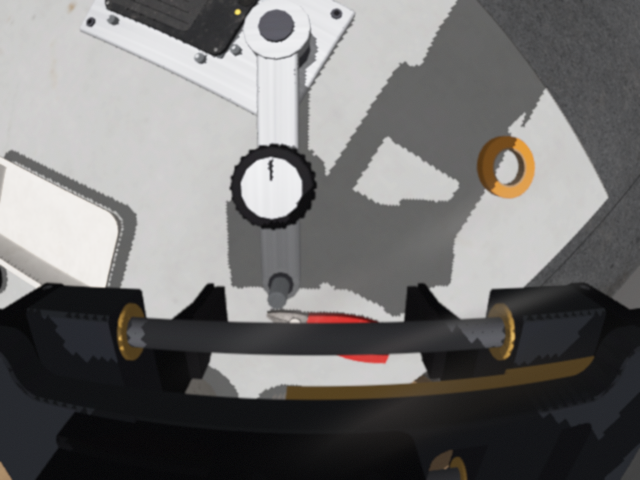

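The wrist view shows the cap top centre at (272,187), the pin from its base (282,275) to its top near (278,298), and the post at (277,25). Red cutters lie below at (340,330).

Run:
```python
from h import *
import pickle
s,im=pickle.load(open("pics/w6.pkl","rb")); R=s["ee_rot"]
t=lambda px,z:((wcast(px,z,s)-s["tcp_pos"][:2])@R[:2,:2]).round(1)
c=[(272,187)];p=[(278,296)]
print("cap",wcast(c,95,s),t(c,95),"pin",wcast(p,89,s),t(p,89)); P=np.array([468.8,175.9])
for w,r in((wcast(c,95,s)[0],98),(wcast(p,89,s)[0],165)): v=w-P; print(np.hypot(*v),np.degrees(np.arctan2(v[1],v[0])))
for a in (46,46.5,47,48): a=np.radians(a);w=P+165*np.array([np.cos(a),np.sin(a)]);print(w,(w-s["tcp_pos"][:2])@R[:2,:2])
```

```text
cap [[533.31875686 247.60647077]] [[ 54.2 -22.6]] pin [[576.93449868 294.97317645]] [[-10.1 -21.7]]
96.45977367688214 48.02032262352659
160.84617233763336 47.75631760131224
[583.41863113 294.59106706] [-14.32935277 -26.62929614]
[582.37850499 295.58677122] [-14.33591761 -25.18941972]
[581.32972941 296.57336077] [-14.32991708 -23.74954086]
[579.20655005 298.5188962 ] [-14.2802227  -20.87021443]
```

```bash
python3 -m creep '[{"dp":[-0.7,-1,0],"angular":[0,0,0],"grip":0},{"dp":[0,-0.05,0.5],"angular":[0,0,-0.37],"grip":0},{"dp":[0,0,0.9],"angular":[0,0,0],"grip":0},{"dp":[0,0,0.9],"angular":[0,0,0],"grip":0},{"dp":[0,0,0.8],"angular":[0,0,0],"grip":0}]' 8 | sed -n 2p
python3 -m creep '[{"dp":[0,0,0],"angular":[0,0,0],"grip":0.4},{"dp":[0,0,0],"angular":[0,0,0],"grip":0.75},{"dp":[0,0,0],"angular":[0,0,0],"grip":0.75},{"dp":[0,0,0],"angular":[0,0,0],"grip":0.75},{"dp":[0,0,0],"angular":[0,0,0],"grip":0.75}]'
python3 -m creep '[{"dp":[0,0,0],"angular":[0,0,0],"grip":0.75},{"dp":[0,0,0],"angular":[0,0,0],"grip":0.75},{"dp":[0,0,0],"angular":[0,0,0],"grip":0.75}]'
```

```text
tcp_pos: [579.5, 298.3, 135.5]
time: 14.32
tcp_pos: [580.4, 298.8, 138.0]
ee_rot: [[-0.668, -0.744, 0.002], [-0.744, 0.668, 0.001], [-0.002, -0.001, -1.0]]
wrist_force: [0.5, 0.6, 0.0]
finger_gap: 0.707
gripper_force: 0.0
time: 14.57
tcp_pos: [579.8, 298.6, 137.1]
ee_rot: [[-0.668, -0.744, 0.001], [-0.744, 0.668, 0.0], [-0.001, -0.0, -1.0]]
wrist_force: [-0.3, 0.3, -0.5]
finger_gap: 0.481
gripper_force: 0.0
```

```bash
python3 -m creep '[{"dp":[0,0,0],"angular":[0,0,0],"grip":0.75},{"dp":[0,0,0],"angular":[0,0,0],"grip":0.75},{"dp":[0,0,0],"angular":[0,0,0],"grip":0.75}]' | tail -3
python3 -m creep '[{"dp":[0.005,-0.14,0],"angular":[0,0,0.25],"grip":0.75},{"dp":[0.01,-0.29,0],"angular":[0,0,0.5],"grip":0.75},{"dp":[0.02,-0.575,0],"angular":[0,0,1],"grip":0.75},{"dp":[0.02,-0.575,0],"angular":[0,0,1],"grip":0.75},{"dp":[0.02,-0.575,0],"angular":[0,0,1],"grip":0.75}]'
python3 - <<'E'
from h import *
im=imaging.snapshot("top"); np.save("pics/top1.npy",im)
E
```

```text
wrist_force: [0.3, 0.4, -0.1]
finger_gap: 0.286
gripper_force: 0.0
time: 15.23
tcp_pos: [607.5, 265.5, 136.4]
ee_rot: [[-0.84, -0.542, -0.001], [-0.542, 0.84, -0.0], [0.001, 0.001, -1.0]]
wrist_force: [-1.4, 0.0, 0.5]
finger_gap: 0.252
gripper_force: 0.4
```

```bash
for i in 1; do
python3 -m creep '[{"dp":[0.02,-0.575,0],"angular":[0,0,1],"grip":0.75},{"dp":[0.02,-0.575,0],"angular":[0,0,1],"grip":0.75},{"dp":[0.02,-0.575,0],"angular":[0,0,1],"grip":0.75},{"dp":[0.02,-0.575,0],"angular":[0,0,1],"grip":0.75},{"dp":[0.02,-0.575,0],"angular":[0,0,1],"grip":0.75}]'
python3 -m creep '[{"dp":[0.02,-0.575,0],"angular":[0,0,1],"grip":0.75},{"dp":[0.02,-0.575,0],"angular":[0,0,1],"grip":0.75},{"dp":[0.02,-0.575,0],"angular":[0,0,1],"grip":0.75},{"dp":[0.02,-0.575,0],"angular":[0,0,1],"grip":0.75},{"dp":[0.02,-0.575,0],"angular":[0,0,1],"grip":0.75}]'
done
```

```text
time: 15.7
tcp_pos: [629.8, 212.9, 136.4]
ee_rot: [[-0.975, -0.223, -0.001], [-0.223, 0.975, 0.0], [0.001, 0.001, -1.0]]
wrist_force: [-0.0, 0.6, -0.0]
finger_gap: 0.252
gripper_force: 0.4
time: 16.12
tcp_pos: [632.8, 155.7, 136.5]
ee_rot: [[-0.992, 0.124, -0.0], [0.124, 0.992, 0.0], [0.001, 0.0, -1.0]]
wrist_force: [-0.1, 1.8, -0.0]
finger_gap: 0.249
gripper_force: 0.4
```

```bash
python3 -m creep '[{"dp":[0.02,-0.575,0],"angular":[0,0,1],"grip":0.75},{"dp":[0.02,-0.575,0],"angular":[0,0,1],"grip":0.75},{"dp":[0.02,-0.575,0],"angular":[0,0,1],"grip":0.75},{"dp":[0.02,-0.575,0],"angular":[0,0,1],"grip":0.75},{"dp":[0.02,-0.575,0],"angular":[0,0,1],"grip":0.75}]' | sed -n '2p;4p'
python3 -m creep '[{"dp":[0.02,-0.575,0],"angular":[0,0,1],"grip":0.75},{"dp":[0.02,-0.575,0],"angular":[0,0,1],"grip":0.75},{"dp":[0.02,-0.575,0],"angular":[0,0,1],"grip":0.75},{"dp":[0.02,-0.575,0],"angular":[0,0,1],"grip":0.75},{"dp":[0.02,-0.575,0],"angular":[0,0,1],"grip":0.75}]' | sed -n '2p;4p'
python3 -m creep '[{"dp":[0.02,-0.575,0],"angular":[0,0,1],"grip":0.75},{"dp":[0.02,-0.575,0],"angular":[0,0,1],"grip":0.75},{"dp":[0.02,-0.575,0],"angular":[0,0,1],"grip":0.75},{"dp":[0.02,-0.575,0],"angular":[0,0,1],"grip":0.75},{"dp":[0.01,-0.29,0],"angular":[0,0,0.5],"grip":0.75}]'
```

```text
tcp_pos: [616.2, 100.9, 136.6]
wrist_force: [-0.7, 0.7, 0.3]
tcp_pos: [581.9, 55.1, 136.7]
wrist_force: [1.3, -0.3, -0.2]
time: 17.37
tcp_pos: [538.1, 26.1, 136.7]
ee_rot: [[-0.421, 0.907, -0.001], [0.907, 0.421, 0.0], [0.0, -0.001, -1.0]]
wrist_force: [-0.7, 0.6, 0.0]
finger_gap: 0.245
gripper_force: 0.0
```

```bash
python3 -m creep '[{"dp":[0.01,-0.216,0],"angular":[0,0,0.375],"grip":0.75},{"dp":[0.01,-0.216,0],"angular":[0,0,0.375],"grip":0.75},{"dp":[0.01,-0.216,0],"angular":[0,0,0.375],"grip":0.75},{"dp":[0.01,-0.216,0],"angular":[0,0,0.375],"grip":0.75},{"dp":[0.01,-0.216,0],"angular":[0,0,0.375],"grip":0.75}]'
python3 -m creep '[{"dp":[0,-0.1,0],"angular":[0,0,0.2],"grip":0.75},{"dp":[0,-0.1,0],"angular":[0,0,0.2],"grip":0.75},{"dp":[0,0,0],"angular":[0,0,0],"grip":0.75}]'
```

```text
time: 17.78
tcp_pos: [518.9, 19.2, 136.8]
ee_rot: [[-0.3, 0.954, 0.001], [0.954, 0.3, -0.0], [-0.001, 0.001, -1.0]]
wrist_force: [0.7, -0.8, 0.4]
finger_gap: 0.249
gripper_force: 0.4
time: 18.03
tcp_pos: [514.3, 18.2, 136.6]
ee_rot: [[-0.274, 0.962, -0.001], [0.962, 0.274, 0.0], [0.0, -0.001, -1.0]]
wrist_force: [-0.5, -0.0, -0.2]
finger_gap: 0.251
gripper_force: 0.0
```

```bash
python3 -m creep '[{"dp":[0,-0.1,0],"angular":[0,0,0],"grip":0.75},{"dp":[0,-0.1,0],"angular":[0,0,0],"grip":0.75},{"dp":[0,0,0],"angular":[0,0,0],"grip":0.75}]'
python3 -m creep '[{"dp":[0,-0.1,0],"angular":[0,0,0],"grip":0.75},{"dp":[0,0,0],"angular":[0,0,0],"grip":0.75}]' | tail -5
python3 -m creep '[{"dp":[0,-0.05,0],"angular":[0,0,0],"grip":0.75},{"dp":[0,0,0],"angular":[0,0,0],"grip":0.75}]' | tail -5
```

```text
time: 18.28
tcp_pos: [510.7, 17.0, 136.6]
ee_rot: [[-0.275, 0.961, -0.001], [0.961, 0.275, 0.0], [0.0, -0.001, -1.0]]
wrist_force: [0.9, -0.4, -0.0]
finger_gap: 0.252
gripper_force: 0.0
tcp_pos: [509.8, 16.6, 136.7]
ee_rot: [[-0.274, 0.962, 0.002], [0.962, 0.274, 0.0], [-0.0, 0.002, -1.0]]
wrist_force: [2.6, 1.9, -1.0]
finger_gap: 0.247
gripper_force: 1.4
tcp_pos: [509.7, 16.5, 136.7]
ee_rot: [[-0.274, 0.962, 0.004], [0.962, 0.274, 0.0], [-0.001, 0.004, -1.0]]
wrist_force: [4.1, 4.6, -3.1]
finger_gap: 0.25
gripper_force: 2.6
```

The arm is against its stop: about 6 N of resistance, at about -74°. I'll back off, open, rise and locate the cap numerically.

```bash
python3 -m creep '[{"dp":[0,0.12,0],"angular":[0,0,0],"grip":0.75},{"dp":[0,0.15,0],"angular":[0,0,0],"grip":0.6},{"dp":[0,0,0],"angular":[0,0,0],"grip":0.4},{"dp":[0,0,-0.4],"angular":[0,0,0],"grip":0},{"dp":[0,0,-0.8],"angular":[0,0,0],"grip":0}]' | sed -n '2p;5p'
python3 -m creep '[{"dp":[0,0,-1],"angular":[0,0,0],"grip":0},{"dp":[0,0,-1],"angular":[0,0,0],"grip":0},{"dp":[0,0,0],"angular":[0,0,0],"grip":0},{"dp":[0,0,0],"angular":[0,0,0],"grip":0}]'
python3 - <<'E'
from h import *
import pickle
s=sensors.observe(); im=imaging.snapshot("wrist"); cv2.imwrite("pics/w7.png",im[:,:,::-1]); pickle.dump((s,im),open("pics/w7.pkl","wb"))
R=s["ee_rot"];g=im.max(2)
m=(g<60).astype(np.uint8); m[270:]=0
for c in cv2.findContours(m,cv2.RETR_EXTERNAL,cv2.CHAIN_APPROX_NONE)[0]:
    if cv2.contourArea(c)>800:
        (x,y),r=cv2.minEnclosingCircle(c); w=wcast([(x,y)],92,s); print((x,y),r,cv2.contourArea(c),w,(w-s["tcp_pos"][:2])@R[:2,:2])
gg=cv2.medianBlur(cv2.cvtColor(im,cv2.COLOR_RGB2GRAY),5)[80:280,180:440]
cs=cv2.HoughCircles(gg,cv2.HOUGH_GRADIENT,1,30,param1=120,param2=25,minRadius=25,maxRadius=50)
if cs is not None:
    for x,y,r in cs[0]: w=wcast([(x+180,y+80)],95,s); print("hough",x+180,y+80,r,w)
E
```

```text
tcp_pos: [511.8, 17.8, 159.8]
finger_gap: 0.471
time: 19.37
tcp_pos: [513.6, 17.5, 202.0]
ee_rot: [[-0.275, 0.961, 0.002], [0.961, 0.275, -0.001], [-0.001, 0.002, -1.0]]
wrist_force: [0.5, 0.2, -0.1]
finger_gap: 0.768
gripper_force: 0.0
(313.140869140625, 155.4226531982422) 85.8853530883789 8764.5 [[492.51203884  82.72609441]] [[68.4899045  -2.38590684]]
hough 316.5 156.5 30.8 [[494.37905143  82.73209022]]
```

```bash
python3 -m creep '[{"dp":[0.84,0.01,0],"angular":[0,0,0],"grip":0},{"dp":[0.84,0.01,0],"angular":[0,0,0],"grip":0},{"dp":[0.84,0.01,0],"angular":[0,0,0],"grip":0},{"dp":[0.83,0,0],"angular":[0,0,0],"grip":0},{"dp":[0,0,0],"angular":[0,0,-1],"grip":0}]' | sed -n 2p
python3 -m creep '[{"dp":[0,0,0],"angular":[0,0,-1],"grip":0},{"dp":[0,0,0],"angular":[0,0,-1],"grip":0},{"dp":[0,0,0],"angular":[0,0,-1],"grip":0},{"dp":[0,0,0],"angular":[0,0,-1],"grip":0},{"dp":[0,0,0],"angular":[0,0,-1],"grip":0}]' | sed -n 2p
python3 -m creep '[{"dp":[0,0,0],"angular":[0,0,-1],"grip":0},{"dp":[0,0,0],"angular":[0,0,-1],"grip":0},{"dp":[0,0,0],"angular":[0,0,-1],"grip":0},{"dp":[0,0,0],"angular":[0,0,-1],"grip":0},{"dp":[0,0,0],"angular":[0,0,-1],"grip":0}]' | sed -n 2p
python3 -m creep '[{"dp":[0,0,0],"angular":[0,0,-1],"grip":0},{"dp":[0,0,0],"angular":[0,0,-1],"grip":0},{"dp":[0,0,0],"angular":[0,0,-1],"grip":0},{"dp":[0,0,0],"angular":[0,0,-1],"grip":0},{"dp":[0,0,0],"angular":[0,0,-1],"grip":0}]' | sed -n 2p
python3 -m creep '[{"dp":[0,0,0],"angular":[0,0,-1],"grip":0},{"dp":[0,0,0],"angular":[0,0,-1],"grip":0},{"dp":[0,0,0],"angular":[0,0,-1],"grip":0},{"dp":[0,0,0],"angular":[0,0,-1],"grip":0},{"dp":[0,0,0],"angular":[0,0,-1],"grip":0}]' | sed -n 2p
python3 -m creep '[{"dp":[0,0,0],"angular":[0,0,-1],"grip":0},{"dp":[0,0,0],"angular":[0,0,-1],"grip":0},{"dp":[0,0,0],"angular":[0,0,-1],"grip":0},{"dp":[0,0,0],"angular":[0,0,-1],"grip":0},{"dp":[0,0,0],"angular":[0,0,-1],"grip":0}]' | sed -n 2p
python3 -m creep '[{"dp":[0,0,0],"angular":[0,0,-1],"grip":0},{"dp":[0,0,0],"angular":[0,0,-1],"grip":0},{"dp":[0,0,0],"angular":[0,0,-1],"grip":0},{"dp":[0,0,0],"angular":[0,0,-1],"grip":0},{"dp":[0,0,0],"angular":[0,0,-1],"grip":0}]' | sed -n 2p
python3 -m creep '[{"dp":[0,0,0],"angular":[0,0,-1],"grip":0},{"dp":[0,0,0],"angular":[0,0,-1],"grip":0},{"dp":[0,0,0],"angular":[0,0,-1],"grip":0},{"dp":[0,0,0],"angular":[0,0,-1],"grip":0},{"dp":[0,0,0],"angular":[0,0,0],"grip":0}]'
python3 -c '
from bench import sensors; s=sensors.observe(); print(s["q"].round(3),s["tcp_pos"])'
```

```text
tcp_pos: [493.0, 84.5, 199.3]
tcp_pos: [494.5, 82.3, 199.4]
tcp_pos: [494.5, 82.2, 199.4]
tcp_pos: [494.5, 82.2, 199.4]
tcp_pos: [494.5, 82.2, 199.4]
tcp_pos: [494.5, 82.2, 199.4]
tcp_pos: [494.5, 82.2, 199.4]
time: 22.75
tcp_pos: [494.6, 82.2, 199.5]
ee_rot: [[-0.406, -0.914, -0.003], [-0.914, 0.406, 0.0], [0.001, 0.003, -1.0]]
wrist_force: [-0.3, 0.9, 0.3]
finger_gap: 1.002
gripper_force: 0.0
[-0.058  0.507  1.827 -0.     0.811 -2.781] [494.59216757  82.21268949 199.48639462]
```

```bash
python3 -m creep '[{"dp":[-0.02,-0.05,0.5],"angular":[0,0,0],"grip":0},{"dp":[0,0,0.9],"angular":[0,0,0],"grip":0},{"dp":[0,0,0.9],"angular":[0,0,0],"grip":0},{"dp":[0,0,0.7],"angular":[0,0,0],"grip":0},{"dp":[0,0,0.06],"angular":[0,0,0],"grip":0.2}]' 12 
python3 -m creep '[{"dp":[0,0,0],"angular":[0,0,0],"grip":0.4},{"dp":[0,0,0],"angular":[0,0,0],"grip":0.5},{"dp":[0,0,0],"angular":[0,0,0],"grip":0.6},{"dp":[0,0,0],"angular":[0,0,0],"grip":0.6},{"dp":[0,0,0],"angular":[0,0,0],"grip":0.6}]'
```

```text
time: 23.17
tcp_pos: [494.6, 82.2, 136.3]
ee_rot: [[-0.409, -0.913, -0.007], [-0.913, 0.409, 0.0], [0.002, 0.006, -1.0]]
wrist_force: [-0.1, 0.7, -0.3]
finger_gap: 0.977
gripper_force: 0.0
time: 23.58
tcp_pos: [497.0, 82.2, 140.2]
ee_rot: [[-0.408, -0.913, 0.002], [-0.913, 0.408, -0.0], [-0.001, -0.001, -1.0]]
wrist_force: [-0.7, 0.1, -0.8]
finger_gap: 0.632
gripper_force: 0.0
```

```bash
cat > o.py <<'E'
from bench import sensors; import numpy as np
s=sensors.observe(); R=s["ee_rot"]; print("t%.2f yaw %.1f Tz %.3f F %s grip %.1f gap %.3f tcp %s"%(s["time"],np.degrees(np.arctan2(R[1,0],R[0,0])),s["ft_torque"][2],s["wrist_force"].round(1),s["gripper_force"],s["finger_gap"],s["tcp_pos"].round(1)))
E
python3 -m creep '[{"dp":[0,0,0],"angular":[0,0,0],"grip":0.6},{"dp":[0,0,0],"angular":[0,0,0],"grip":0.6}]' >/dev/null; python3 o.py
python3 -m creep '[{"dp":[0,0,0],"angular":[0,0,0],"grip":0.6},{"dp":[0,0,0],"angular":[0,0,0],"grip":0.6}]' 30 >/dev/null; python3 o.py
```

```text
t23.75 yaw -114.0 Tz 0.043 F [-1.3  1.1  3.5] grip 12.0 gap 0.547 tcp [496.4  82.4 140. ]
t23.92 yaw -114.0 Tz 0.091 F [-2.2  1.8  5.7] grip 30.0 gap 0.540 tcp [496.4  82.4 139.9]
```

```bash
python3 -m creep '[{"dp":[0,0,0],"angular":[0,0,0.5],"grip":0.6},{"dp":[0,0,0],"angular":[0,0,1],"grip":0.6},{"dp":[0,0,0],"angular":[0,0,1],"grip":0.6}]' >/dev/null; python3 o.py
python3 -m creep '[{"dp":[0,0,0],"angular":[0,0,1],"grip":0.6},{"dp":[0,0,0],"angular":[0,0,1],"grip":0.6},{"dp":[0,0,0],"angular":[0,0,1],"grip":0.6}]' >/dev/null; python3 o.py
python3 -m creep '[{"dp":[0,0,0],"angular":[0,0,1],"grip":0.6},{"dp":[0,0,0],"angular":[0,0,1],"grip":0.6},{"dp":[0,0,0],"angular":[0,0,1],"grip":0.6}]' >/dev/null; python3 o.py
```

```text
t24.17 yaw -124.2 Tz 0.089 F [-1.7  1.8  5.8] grip 30.0 gap 0.548 tcp [496.3  82.5 139.9]
t24.42 yaw -136.2 Tz 0.053 F [-1.8  2.7  6.3] grip 30.0 gap 0.545 tcp [496.2  82.6 139.9]
t24.67 yaw -148.2 Tz 0.137 F [-2.1  3.3  6.8] grip 30.0 gap 0.544 tcp [496.1  82.7 139.9]
```

```bash
sed -i 's/print("t%.2f/print("j6 %.3f"%s["joint_efforts"][5],"t%.2f/' o.py
python3 o.py
python3 -m creep '[{"dp":[0,0,0],"angular":[0,0,1],"grip":0.6},{"dp":[0,0,0],"angular":[0,0,1],"grip":0.6}]' >/dev/null; python3 o.py
python3 -m creep '[{"dp":[0,0,0],"angular":[0,0,1],"grip":0.6},{"dp":[0,0,0],"angular":[0,0,1],"grip":0.6}]' >/dev/null; python3 o.py
python3 -m creep '[{"dp":[0,0,0],"angular":[0,0,1],"grip":0.6},{"dp":[0,0,0],"angular":[0,0,1],"grip":0.6}]' >/dev/null; python3 o.py
python3 -m creep '[{"dp":[0,0,0],"angular":[0,0,1],"grip":0.6}]' >/dev/null; python3 o.py
```

```text
j6 -0.444 t24.67 yaw -148.2 Tz 0.137 F [-2.1  3.3  6.8] grip 30.0 gap 0.544 tcp [496.1  82.7 139.9]
j6 -0.444 t24.83 yaw -156.2 Tz 0.077 F [-2.3  3.   5.9] grip 30.0 gap 0.542 tcp [496.   82.8 139.9]
j6 -0.444 t25.00 yaw -164.3 Tz 0.108 F [-1.9  3.5  6. ] grip 30.0 gap 0.542 tcp [496.   82.9 139.9]
j6 -0.444 t25.17 yaw -172.3 Tz 0.143 F [-1.5  4.2  6.9] grip 30.0 gap 0.546 tcp [496.   83.  139.9]
j6 -0.442 t25.25 yaw -176.3 Tz 0.059 F [-2.4  3.6  7.1] grip 30.0 gap 0.546 tcp [496.   83.  139.9]
```

Joint 6 effort is a clean torque signal, with a free-turning baseline of -0.444. I'll continue in small steps.

```bash
python3 -m creep '[{"dp":[0,0,0],"angular":[0,0,1],"grip":0.6}]' >/dev/null; python3 o.py
python3 -m creep '[{"dp":[0,0,0],"angular":[0,0,1],"grip":0.6}]' >/dev/null; python3 o.py
python3 -m creep '[{"dp":[0,0,0],"angular":[0,0,1],"grip":0.6}]' >/dev/null; python3 o.py
python3 -m creep '[{"dp":[0,0,0],"angular":[0,0,1],"grip":0.6}]' >/dev/null; python3 o.py
python3 -m creep '[{"dp":[0,0,0],"angular":[0,0,1],"grip":0.6}]' >/dev/null; python3 o.py
```

```text
j6 -0.426 t25.33 yaw 179.7 Tz 0.111 F [-3.4  4.4  6.1] grip 30.0 gap 0.546 tcp [496.   83.1 139.9]
j6 -0.426 t25.42 yaw 175.7 Tz 0.074 F [-2.3  5.4  7.1] grip 30.0 gap 0.545 tcp [496.   83.1 139.9]
j6 -0.425 t25.50 yaw 171.7 Tz 0.118 F [-1.9  5.   6.7] grip 30.0 gap 0.544 tcp [496.   83.2 139.9]
j6 -0.424 t25.58 yaw 167.7 Tz 0.129 F [-1.9  5.3  6.6] grip 30.0 gap 0.546 tcp [496.1  83.2 139.9]
j6 -0.423 t25.67 yaw 163.7 Tz 0.168 F [-2.8  4.8  6.8] grip 30.0 gap 0.545 tcp [496.1  83.3 139.9]
```

```bash
python3 -m creep '[{"dp":[0,0,0],"angular":[0,0,1],"grip":0.6}]' >/dev/null; python3 o.py
python3 -m creep '[{"dp":[0,0,0],"angular":[0,0,1],"grip":0.6}]' >/dev/null; python3 o.py
python3 -m creep '[{"dp":[0,0,0],"angular":[0,0,1],"grip":0.6}]' >/dev/null; python3 o.py
python3 -m creep '[{"dp":[0,0,0],"angular":[0,0,1],"grip":0.6}]' >/dev/null; python3 o.py
python3 -m creep '[{"dp":[0,0,0],"angular":[0,0,1],"grip":0.6}]' >/dev/null; python3 o.py
python3 -m creep '[{"dp":[0,0,0],"angular":[0,0,1],"grip":0.6}]' >/dev/null; python3 o.py
```

```text
j6 -0.422 t25.75 yaw 159.7 Tz 0.146 F [-2.5  5.5  6.2] grip 30.0 gap 0.547 tcp [496.1  83.3 139.9]
j6 -0.421 t25.83 yaw 155.7 Tz 0.163 F [-1.6  4.5  6.3] grip 30.0 gap 0.542 tcp [496.1  83.3 139.9]
j6 -0.410 t25.92 yaw 151.7 Tz 0.154 F [-1.7  5.9  7.7] grip 30.0 gap 0.546 tcp [496.1  83.4 139.9]
j6 -0.364 t26.00 yaw 147.7 Tz 0.277 F [-2.3  6.4  6.9] grip 30.0 gap 0.543 tcp [496.1  83.4 140. ]
j6 -0.321 t26.08 yaw 143.8 Tz 0.216 F [-2.4  6.6  7.5] grip 30.0 gap 0.546 tcp [496.1  83.5 140. ]
j6 -0.278 t26.17 yaw 139.8 Tz 0.274 F [-2.4  7.7  8.2] grip 30.0 gap 0.544 tcp [496.2  83.5 140. ]
```

The foot bears from yaw ≈152 (j6 is climbing). I'm switching to 2° steps to count the clicks.

```bash
python3 -m creep '[{"dp":[0,0,0],"angular":[0,0,0.5],"grip":0.6}]' >/dev/null; python3 o.py
python3 -m creep '[{"dp":[0,0,0],"angular":[0,0,0.5],"grip":0.6}]' >/dev/null; python3 o.py
python3 -m creep '[{"dp":[0,0,0],"angular":[0,0,0.5],"grip":0.6}]' >/dev/null; python3 o.py
python3 -m creep '[{"dp":[0,0,0],"angular":[0,0,0.5],"grip":0.6}]' >/dev/null; python3 o.py
python3 -m creep '[{"dp":[0,0,0],"angular":[0,0,0.5],"grip":0.6}]' >/dev/null; python3 o.py
python3 -m creep '[{"dp":[0,0,0],"angular":[0,0,0.5],"grip":0.6}]' >/dev/null; python3 o.py
python3 -m creep '[{"dp":[0,0,0],"angular":[0,0,0.5],"grip":0.6}]' >/dev/null; python3 o.py
python3 -m creep '[{"dp":[0,0,0],"angular":[0,0,0.5],"grip":0.6}]' >/dev/null; python3 o.py
```

```text
j6 0.182 t26.25 yaw 137.8 Tz 0.264 F [-1.3  6.2  7.3] grip 30.0 gap 0.546 tcp [496.2  83.5 140.1]
j6 0.029 t26.33 yaw 135.9 Tz 0.247 F [-1.8  7.5  8.8] grip 30.0 gap 0.543 tcp [496.2  83.6 140.1]
j6 0.036 t26.42 yaw 133.9 Tz 0.306 F [-2.3  6.9  7.4] grip 30.0 gap 0.543 tcp [496.2  83.6 140.1]
j6 0.027 t26.50 yaw 131.9 Tz 0.299 F [-2.   6.5  8.8] grip 30.0 gap 0.544 tcp [496.3  83.6 140.1]
j6 0.069 t26.58 yaw 129.9 Tz 0.325 F [-2.1  8.   7.7] grip 30.0 gap 0.544 tcp [496.3  83.6 140.2]
j6 0.065 t26.67 yaw 127.9 Tz 0.378 F [-1.5  8.   8.1] grip 30.0 gap 0.545 tcp [496.3  83.6 140.2]
j6 -0.319 t26.75 yaw 125.8 Tz -0.035 F [-2.2  7.   7.5] grip 30.0 gap 0.541 tcp [496.3  83.6 140.1]
j6 -0.279 t26.83 yaw 123.8 Tz -0.007 F [-1.7  7.1  7.8] grip 30.0 gap 0.545 tcp [496.3  83.6 140.1]
```

First click at yaw ≈127 (Tz 0.38 → -0.03). The next is expected near 107.

```bash
python3 -m creep '[{"dp":[0,0,0],"angular":[0,0,0.5],"grip":0.6},{"dp":[0,0,0],"angular":[0,0,0.5],"grip":0.6}]' >/dev/null; python3 o.py
python3 -m creep '[{"dp":[0,0,0],"angular":[0,0,0.5],"grip":0.6},{"dp":[0,0,0],"angular":[0,0,0.5],"grip":0.6}]' >/dev/null; python3 o.py
python3 -m creep '[{"dp":[0,0,0],"angular":[0,0,0.5],"grip":0.6}]' >/dev/null; python3 o.py
python3 -m creep '[{"dp":[0,0,0],"angular":[0,0,0.5],"grip":0.6}]' >/dev/null; python3 o.py
python3 -m creep '[{"dp":[0,0,0],"angular":[0,0,0.5],"grip":0.6}]' >/dev/null; python3 o.py
python3 -m creep '[{"dp":[0,0,0],"angular":[0,0,0.5],"grip":0.6}]' >/dev/null; python3 o.py
```

```text
j6 -0.117 t27.00 yaw 119.8 Tz 0.163 F [-1.9  6.8  8. ] grip 30.0 gap 0.547 tcp [496.3  83.6 140.1]
j6 -0.010 t27.17 yaw 115.9 Tz 0.237 F [-2.   7.6  8.1] grip 30.0 gap 0.543 tcp [496.3  83.7 140.1]
j6 0.028 t27.25 yaw 113.9 Tz 0.322 F [-0.6  7.8  7.7] grip 30.0 gap 0.544 tcp [496.4  83.7 140.2]
j6 0.060 t27.33 yaw 111.9 Tz 0.337 F [-1.4  8.4  7.1] grip 30.0 gap 0.540 tcp [496.4  83.7 140.2]
j6 0.015 t27.42 yaw 109.9 Tz 0.319 F [-0.8  8.2  7.5] grip 30.0 gap 0.543 tcp [496.4  83.7 140.2]
j6 0.068 t27.50 yaw 107.9 Tz 0.348 F [-1.7  9.   9.1] grip 30.0 gap 0.545 tcp [496.5  83.7 140.2]
```

```bash
python3 -m creep '[{"dp":[0,0,0],"angular":[0,0,0.5],"grip":0.6}]' >/dev/null; python3 o.py
python3 -m creep '[{"dp":[0,0,0],"angular":[0,0,0.5],"grip":0.6}]' >/dev/null; python3 o.py
```

```text
j6 0.050 t27.58 yaw 105.9 Tz 0.357 F [-1.2  8.6  7.6] grip 30.0 gap 0.544 tcp [496.5  83.7 140.2]
j6 -0.311 t27.67 yaw 103.8 Tz -0.030 F [-1.3  6.5  8.4] grip 30.0 gap 0.543 tcp [496.5  83.6 140.2]
```

Second click confirmed (Tz 0.36 → -0.03). I'll release and rise.

```bash
python3 -m creep '[{"dp":[0,0,0],"angular":[0,0,0],"grip":0.6},{"dp":[0,0,0],"angular":[0,0,0],"grip":0.3},{"dp":[0,0,0],"angular":[0,0,0],"grip":0},{"dp":[0,0,0],"angular":[0,0,0],"grip":0},{"dp":[0,0,0],"angular":[0,0,0],"grip":0}]' 10 >/dev/null; python3 o.py
python3 -m creep '[{"dp":[0,0,-0.3],"angular":[0,0,0],"grip":0},{"dp":[0,0,-0.9],"angular":[0,0,0],"grip":0},{"dp":[0,0,-1],"angular":[0,0,0],"grip":0},{"dp":[0,0,-1],"angular":[0,0,0],"grip":0},{"dp":[-0.9,0,0],"angular":[0,0,0],"grip":0}]' >/dev/null
python3 -m creep '[{"dp":[-0.9,0,0],"angular":[0,0,0],"grip":0},{"dp":[-0.9,0,0],"angular":[0,0,0],"grip":0},{"dp":[-0.7,0,0],"angular":[0,0,0],"grip":0},{"dp":[0,0,0],"angular":[0,0,0],"grip":0},{"dp":[0,0,0],"angular":[0,0,0],"grip":0}]' >/dev/null; python3 o.py
python3 - <<'E'
from h import *
s=sensors.observe(); im=imaging.snapshot("wrist"); cv2.imwrite("pics/w8.png",im[:,:,::-1])
gg=cv2.medianBlur(cv2.cvtColor(im,cv2.COLOR_RGB2GRAY),5)[80:280,180:440]
cs=cv2.HoughCircles(gg,cv2.HOUGH_GRADIENT,1,30,param1=120,param2=25,minRadius=25,maxRadius=50)
for x,y,r in cs[0]: w=wcast([(x+180,y+80)],95,s); print("hough",x+180,y+80,r,w)
E
```

```text
j6 -0.000 t28.08 yaw 103.9 Tz -0.016 F [ 0.9 -1.  -0.2] grip 0.0 gap 0.768 tcp [496.8  82.  139.3]
j6 -0.021 t28.92 yaw 103.8 Tz -0.001 F [0.  0.6 0. ] grip 0.0 gap 0.995 tcp [513.1  15.8 203.6]
hough 316.5 154.5 30.5 [[495.74805888  82.68915391]]
```

```bash
python3 -c '
from bench import job; print(job.finish_job())'
```

```text
the job is handed in; nothing more can be done
None
```

I handed the job in at about 29 s of the 72 s allowed. The back is seated in the nest, the arm is over it within about 0.014 rad of its stop by camera (limit 0.04), the cap clicked twice and was let go, and I never touched the tools or tape; the system gave no pass or fail result.

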